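# Dust out the desk stand and hold its sprung casket lid at the red gauge mark

### The arm

A 6-joint arm with a two-finger parallel gripper is mounted at the origin on the work surface. World frame = base frame: x ahead of the robot, y to its left, z up, the work surface at z = 0. Lengths are in m, angles in degrees, forces in N, time in s.
With the tool pointing down it reaches from about 0.3 to 0.75 m from the base axis. Payload 8.5 kg.
Tool frame: the origin (TCP) lies on the mounting face of the last link; the fingertips stand 173 mm ahead of it and the grasp point (between the pads) lies 155 mm ahead of it (env.tips_ahead is the distance from the TCP to the fingertips, in m); z points along the fingers, x is the direction in which the jaws open and shut, and the axes are right-handed (so a half turn about z gives the same grasp; the last joint's range is limited). The gripper opens to 85 mm and grips with 20 to 120 N. Pads are 22 mm wide; open, the fingers measure 114 mm over their backs; the gripper's body (76 mm by 85 mm) begins 54 mm behind the grasp point. The pads swing forward as they close: fully open they stand 13 mm farther back than shut.
Start: joints at [-88.654, 21.807, 74.336, -0, 83.858, -12.336], TCP at [0.13, -0.534, 0.405] pointing down, gripper open.
Joint ranges: [-178.18, 178.18], [-50.72, 133.34], [12.68, 142.11], [-81.47, 261.47], [9.98, 163.14], [-165.26, 165.26]. Speed limits (degrees/s): [136.94, 136.94, 180, 180, 180, 180].

### API

Orientations are given as a 3x3 rotation matrix whose columns are the frame's x, y, z axes.
In Python, from rig import env gives the robot as it stands. The module is installed in compiled form; this text tells all that it offers.
- The arm moves only by the tool step_arm, never from a script. Its argument "increments" is a list of rows, each an object of numbers: "x", "y", "z": the shift along the tool's x, y, z in cm; "wx", "wy", "wz": the turn, a rotation vector about the tool's x, y, z in rad; "gripper": the finger opening in cm, from 0 to 8.54. A call has 1 to 20 rows; each row shifts and turns the commanded pose from where the row before left it, along the tool's axes as they then stand; what a row does not reach is not made up. A row lasts 1/10 s, in which the tool goes at most 50 mm and 8.59 degrees, less where a joint would pass 70% of its speed; a pose out of reach is approached as far as the arm can. A call with a gripper value outside its range is refused whole. The fingers move at their own pace and stop on an object; "newtons" is the grip in N (left out, the last holds). Time passes only in rows, so rows that do not move let the fingers close. It gives the time, the measured TCP pose, the force and the opening at its end, in the units of the state.
- env.observe(): the state, without advancing time (a new reading comes with each control period).
- env.get_image(name): name is "scene" or "top" or "wrist"; returns a dict with "color" (420x560x3 uint8, blue, green, red), "camera_matrix" (3x3 intrinsics, pixels), "rvec" (rotation vector, rad) and "tvec" (3), from world to camera coordinates, as OpenCV has them. Camera axes: x right, y down, z forward; pixel columns grow to the right and rows downward; lengths in m; the calibration is good to about 2 mm. The wrist camera is an equidistant fisheye: a pixel r from the principal point sees the ray r / f radians off the axis. A picture is of the moment at which its call begins. There is no depth.
- env.close_job(): hands the job in, once; it reports no verdict.
The state is a dict: "time_s": time; "q": joint angles; "qvel": joint speeds; "joint_efforts": joint torques, N m; "position": TCP position; "tool_rot": TCP orientation; "ft_force": force on the tool from outside, world axes, zero at the start; "wrist_torque": the same for the moment, N m; "grip_width": finger opening in m.
Only numpy, scipy, OpenCV 4.12 (cv2) and the standard library are available. Lean on these libraries where they do the work, as an engineer would, in place of code of your own. Each camera call takes 0.05 s, during which the arm holds its last target. There are 200 camera calls.

### The job

Get the antique desk stand ready for its condition photograph: take the blue-handled brush from its green holder, push it down to the floor of the brass well, draw it up to near the rim, push it down to the floor once more, and stand the brush back upright in its holder. Then lift the casket's sprung lid by its handle until the white bead on the lid is level with the red bead of the angle gauge, and finish while still holding the lid steady there. Leave the gauge's red arm and the other things on the table undisturbed.

Things in the scene. Friction and masses are not known exactly. Their poses are not given: they have to be found in the camera images.
- stand: fixed dark wooden board 180 x 350 x 15 mm carrying, along its y axis: a brass open well at y = +95 mm (+y side), a wooden casket with brass corners centred at y = -50 mm (130 x 130 mm, rim 75 mm above the table) with a hinged lid, and an angle gauge at y = -147 mm. Origin: centre of the board's underside, on the table; x points from the casket's front (handle side) to its hinge side, y from casket to well, z up. The stand does not move when pushed.
- well_floor (a point): centre of the inner floor of the brass well, 21 mm above the table. The well is a vertical round tube, inner diameter 62 mm, outer 70 mm, 74 mm deep from rim to floor (rim 95 mm above the table). Axes as the stand's.
- holder: fixed brush holder: grey disc foot 84 mm across and 8 mm thick, with a green upright sleeve of inner diameter 44 mm, outer 52 mm, rim 65 mm above the table. Origin: centre of its underside on the table; the sleeve's floor is 8 mm above it.
- brush: loose round brush, 180 mm long, about 70 g, standing bristles down in the holder. Origin: centre of the flat bristle end; z runs along the brush to the handle's end. Stiff pale bristle head up to 30 mm across (z 0 to 50 mm), brass ferrule 23 mm across (50 to 70 mm), straight round blue handle 18 mm across (70 to 180 mm); grip about z = 145 mm.
- lid_handle (a point): middle of the lid's handle: a round steel bar 10 mm thick and 84 mm long, parallel to the hinge (stand's y), on two end posts, its axis 35 mm above the lid's top (119 mm above the table when shut). In stand axes it lies 105 mm in front (-x) of the hinge axis and 44 mm above it with the lid shut. The bar may turn within the grip.
- lid (a joint): lid angle in rad: 0 shut, grows as the front edge rises, up to 1.35. Hinge axis is parallel to the stand's y, through stand x = +65 mm, z = 75 mm. A spring always pulls it shut: torque 0.5 x (angle + 0.6) N m plus the lid's own 0.2 kg, so 4 to 8 N at the handle, measured along its arc (which leans more and more towards the hinge side, +x, as it rises); let go, it slams shut.
- lid_bead (a point): centre of the white bead, 14 mm, on the lid's front corner at the gauge side (125 mm in front of the hinge axis, 5 mm above it when shut). Turns with the lid; its axes are the stand's when shut.
- mark_bead (a point): centre of the red bead, 16 mm, at the end of the gauge's red arm, which turns about the same hinge axis at the same radius, 21 mm to the side (-y) of the white bead. Its angle is the mark. The red bead stands up to 180 mm above the table: carry the brush round it or well over it.
- mark (a joint): angle of the gauge's red arm in rad, on the same scale as the lid's angle (equal angles: beads level). Set between 0.45 and 0.85 at the start; a stiff pivot keeps it there. Not to be moved.
- jar: bystander: amber glass jar with black cap, 56 mm across, 90 mm tall; origin at its underside
- lockplate: bystander: brass lock plate 40 x 70 mm, 18 mm tall, lying flat; origin at its underside
- driver: bystander: screwdriver with orange handle, 170 mm, lying flat
- finial: bystander: turned brass finial, 48 mm across, 54 mm tall; origin at its underside
- collar: bystander: copper ring, 68 mm across, 16 mm tall; origin at its underside
- weight: bystander: steel cylinder, 40 mm across, 45 mm tall; origin at its underside
There are look-alikes about, which are no part of the job. There is more than one size of the brush; the job needs the smaller.

How it is judged (in metres and radians):
On the way, in this order (a step that is already met when the one before it is completed fails the run):
1. with the lid shut, the brush is pushed down to the floor of the well (horizontal distance between brush and well_floor below 0.025 m and z of brush in the frame of well_floor below 0.013 m and angle between brush's own z axis and vertical below 0.35 rad and value of joint lid below 0.05 rad), for 0.05 s.
2. the brush is drawn up in the well (horizontal distance between brush and well_floor below 0.025 m and z of brush in the frame of well_floor above 0.04 m), for 0.05 s.
3. the brush is pushed down to the floor again (horizontal distance between brush and well_floor below 0.025 m and z of brush in the frame of well_floor below 0.013 m and angle between brush's own z axis and vertical below 0.35 rad), for 0.05 s.
4. the brush stands back in its holder, let go, the lid still shut (horizontal distance between brush and holder below 0.015 m and z of brush in the frame of holder below 0.016 m and angle between brush's own z axis and vertical below 0.25 rad and contact force between the fingers and brush below 0.1 N and value of joint lid below 0.05 rad), for 0.2 s.
5. the lid is held at the mark by the gripper (angle between the x axis of lid_bead and the x axis of mark_bead, either way round below 0.07 rad and value of joint lid above 0.35 rad and contact force between the fingers and lid above 1 N and velocity of joint lid between -0.1 and 0.1 rad/s and contact force between brush and lid below 0.1 N), for 0.3 s.
At the end, for the whole second after the job is handed in: Fingers hold the lid still (contact over 1 N, below 0.1 rad/s) within 0.07 rad of the red arm's angle, nothing else carrying it; the brush stands released and at rest in its holder, bristle end within 15 mm of its axis and 8 mm of its floor, tilted under 0.25 rad (all of step 5 and horizontal distance between brush and holder below 0.015 m and z of brush in the frame of holder below 0.016 m and angle between brush's own z axis and vertical below 0.25 rad and contact force between the fingers and brush below 0.1 N and linear speed of brush below 0.03 m/s); the arm keeps its last pose, push and grip.
It fails at once if the gauge's red arm is shifted (red bead by more than 10 mm) (distance of mark_bead from where it was at the start of the episode above 0.01 m).
It fails at once if a bystander is moved more than 20 mm (distance of any of jar, lockplate, driver, finial, collar, weight from where it was at the start of the episode above 0.02 m).
It also fails if it takes over 67 s, if anything falls off the work surface, if the arm or the gripper's body presses on something with over 40 N, if the wrist force passes 120 N, or if a joint passes its speed limit or range.

## Working session

There is one attempt and no reset: what is moved stays moved. The work goes in short steps, Python scripts to look and compute and a tool call to move; the robot and the scene stay as the last step left them, time stands still between calls to the robot, and variables do not carry over. Pictures are saved under pics/ and viewed, about 8 in all and at most 12, crops included, and the job is handed in when it is done.

Besides the shell and the picture viewer there is one more tool, called after "Request:" in YAML: its name, and indented under it one key for each argument. step_arm: Moves the arm, as the interface text tells. Its arguments: {"type":"object","properties":{"increments":{"type":"array"},"newtons":{"type":"number"}},"required":["increments"]}

```bash
mkdir -p pics
cat > h.py <<'E'
import numpy as np, cv2
from rig import env
def snap(n,f):
    d=env.get_image(n); cv2.imwrite('pics/%s.png'%f,d['color']); np.savez('pics/%s.npz'%f,**d); return d
def load(f): return dict(np.load('pics/%s.npz'%f))
def ray(d,px):
    K=d['camera_matrix'];R=cv2.Rodrigues(d['rvec'])[0]
    c=-R.T@d['tvec'].ravel()
    v=R.T@np.linalg.inv(K)@np.array([px[0],px[1],1.]); return c,v
def onz(d,px,z):
    c,v=ray(d,px); return c+v*(z-c[2])/v[2]
def proj(d,p): return cv2.projectPoints(np.array(p,float).reshape(-1,3),d['rvec'],d['tvec'],d['camera_matrix'],None)[0].reshape(-1,2)
E
python3 - <<'E'
from h import *
a=snap('scene','s0');b=snap('top','t0')
for d in(a,b):
    R=cv2.Rodrigues(d['rvec'])[0];print(-R.T@d['tvec'].ravel(),d['camera_matrix'][0,0])
s=env.observe();print(s['time_s'],s['tool_rot'].tolist() if hasattr(s['tool_rot'],'tolist') else s['tool_rot'],s['grip_width'])
E
```

```text
[1.08592654 0.18089986 0.74408203] 385.18803948604165
[ 0.42853572 -0.02034517  1.27413824] 416.2045270742617
0.1 [[0.23649726149045774, -0.9716321545197321, -4.0135493657884496e-05], [-0.9716312966306079, -0.23649710719311215, 0.0013197337661254589], [-0.0012917876907187584, -0.00027311651984143656, -0.9999991283455845]] 0.08525740897850462
```

View pics/s0.png

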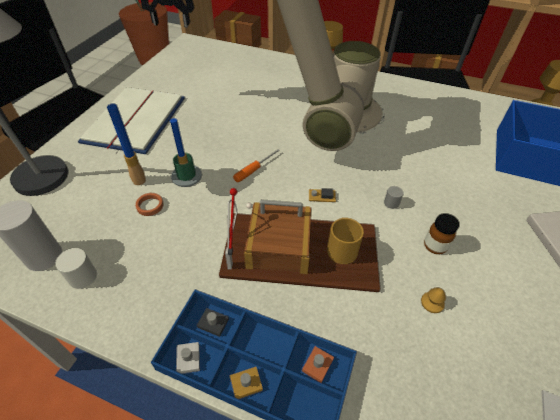

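View pics/t0.png

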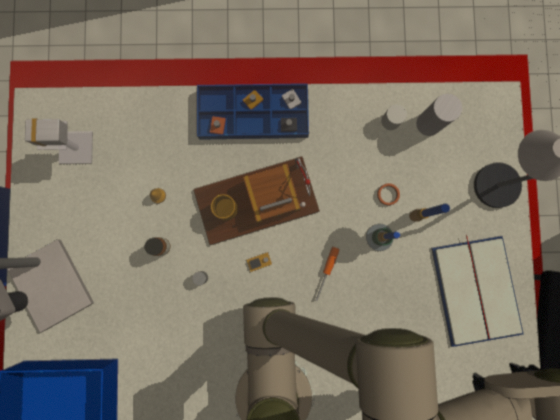

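Brush candidates in the scene view: a blue-handled brush in the green holder at (180,150), and a larger blue-handled one standing at (125,145) with no holder. The one in the holder is the smaller, so I choose that one and check it in a crop.

Run:
```python
from h import *
a=cv2.imread('pics/s0.png');b=cv2.imread('pics/t0.png')
def crop(i,x,y,w,h,k): return cv2.resize(i[y:y+h,x:x+w],None,fx=k,fy=k,interpolation=cv2.INTER_CUBIC)
# left: scene brush (100,100)-(233,200) x3 ; right: top brush
p=np.vstack([np.hstack([crop(a,100,95,100,100,4)[:, :400],crop(b,350,175,100,75,4)[:300].copy() if 0 else crop(b,350,170,100,100,4)]),
 ])
cv2.imwrite('pics/c1.png',p)
cv2.imwrite('pics/c2.png',np.vstack([crop(b,190,150,133,100,6)[:, :798]]))
cv2.imwrite('pics/c3.png',crop(a,215,180,170,112,4.7))
```

```text
(no output)
```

View pics/c1.png

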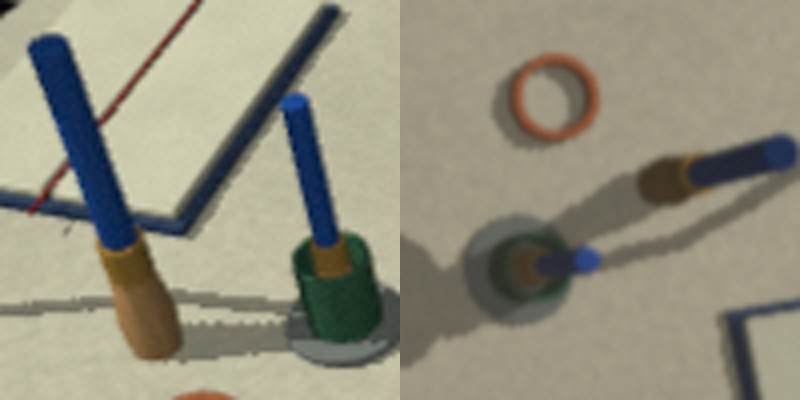

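View pics/c2.png

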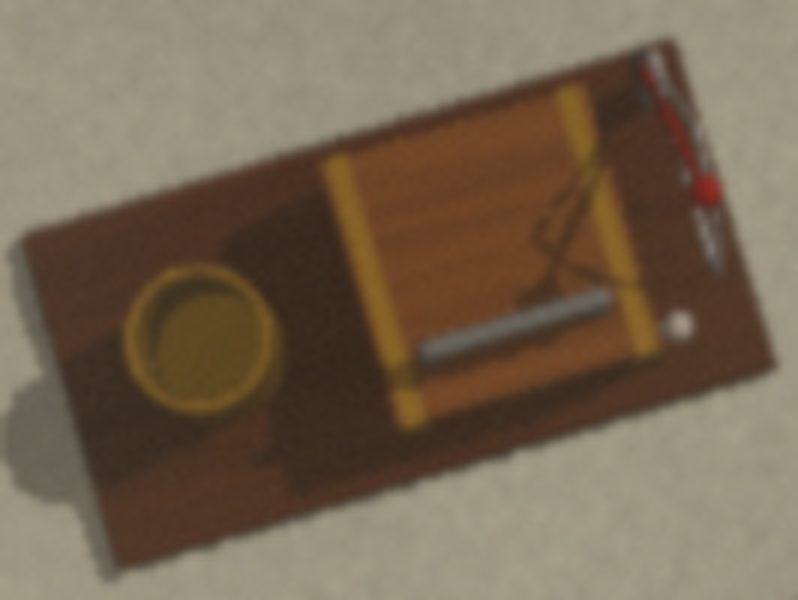

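View pics/c3.png

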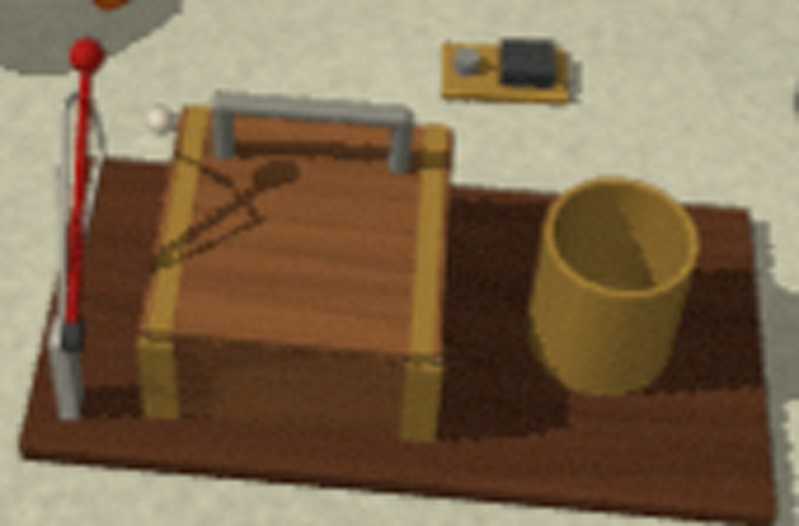

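```bash
cat > fit.py <<'E'
from h import *
from scipy.optimize import least_squares
s=load('s0');t=load('t0')
c=lambda u,v,x,y,k:((u+.5)/k-.5+x,(v+.5)/k-.5+y)
T=lambda u,v:c(u,v,190,150,6); S=lambda u,v:c(u,v,215,180,4.7)
def W(p,pt):
    ca,sa=np.cos(p[2]),np.sin(p[2]); return [p[0]+ca*pt[0]-sa*pt[1],p[1]+sa*pt[0]+ca*pt[1],pt[2]]
def pts(p):
    yb,a=p[3],p[4]
    B=[(.09,.175,.015),(.09,-.175,.015),(-.09,-.175,.015),(-.09,.175,.015),(0,.095,.095),(-.04,-.008,.119),(-.04,-.092,.119),(-.06,yb,.08),
      (.065-.125*np.cos(a)-.005*np.sin(a)*0-.0*a,yb-.021,.075+.125*np.sin(a))]
    # bead offset (-.125,.005) rotated by a
    B[-1]=(.065-.125*np.cos(a)+.005*np.sin(a),yb-.021,.075+.125*np.sin(a)+.005*np.cos(a))
    return [W(p,b) for b in B]
tp=[T(22,235),T(672,38),T(775,368),T(115,570),T(200,340),T(425,352),T(608,297),T(679,326),T(708,189)]
sp=[S(773,512),S(20,452),S(108,158),S(748,210),S(620,238),S(215,103),S(410,115),S(160,120),S(87,54)]
sp[5],sp[6]=sp[6],sp[5]
f=lambda p:np.r_[(proj(t,pts(p))-tp).ravel(),(proj(s,pts(p))-sp).ravel()]
r=least_squares(f,[.5,0,.2,-.12,.6],loss='soft_l1')
p=r.x;print(p,f(p).round(1).reshape(-1,2).tolist())
print('well',W(p,(0,.095,.021)),'handle',W(p,(-.04,-.05,.119)),'hinge',W(p,(.065,-.05,.075)),'mark',pts(p)[-1])
B=lambda u,v:c(u-400,v,350,170,4)
D=lambda u,v:c(u,v,100,95,4)
print('foot',onz(t,B(518,271),.008),'rim',onz(t,B(532,268),.065),'brushtop',onz(t,B(590,260),.188),'scene',onz(s,D(295,102),.188), 'rim s',onz(s,D(331,250),.065))
print('big top',onz(t,B(782,152),.25), 'foot',onz(t,B(660,182),.02))
E
python3 fit.py; grep -c x fit.py
```

```text
[ 0.58655351  0.04338636  0.28170067 -0.12618977  0.84458821] [[-1.1, -0.4], [0.1, -0.7], [0.6, -0.0], [-0.0, 0.4], [-0.7, -0.3], [0.2, -0.5], [-1.5, -0.1], [-0.4, -0.1], [-0.8, 0.3], [1.1, 0.5], [-1.4, -1.4], [-5.6, -1.3], [0.6, -1.1], [0.1, -0.9], [-1.9, 0.2], [1.2, -0.2], [-0.4, -0.1], [-0.5, 0.1]]
well [np.float64(0.5601444870727398), np.float64(0.13464184621629258), 0.021] handle [np.float64(0.5620296294118321), np.float64(-0.015762429781304516), 0.119] hinge [np.float64(0.6628909555660522), np.float64(0.013426487403340251), 0.075] mark [np.float64(0.6137666539495492), np.float64(-0.10196770088452281), np.float64(0.1717824126364299)]
foot [ 0.46530998 -0.33055371  0.008     ] rim [ 0.46565241 -0.32687822  0.065     ] brushtop [ 0.4664272 -0.3339122  0.188    ] scene [ 0.46920987 -0.32876972  0.188     ] rim s [ 0.46360665 -0.33260494  0.065     ]
big top [ 0.52913488 -0.43835679  0.25      ] foot [ 0.5304532  -0.43815552  0.02      ]
2
```

c1 confirms the choice: the brush in the green holder is clearly the smaller, standing at (0.466,-0.331). I'll turn the jaws to the stand's x direction (16.1°) first, so one orientation serves the whole job.

Request:
step_arm:
  increments:
    - {"wz":-0.147}
    - {"wz":-0.147}
    - {"wz":-0.147}
    - {"wz":-0.147}
    - {"wz":-0.147}
    - {"wz":-0.147}
    - {"wz":-0.147}
    - {"wz":-0.147}
    - {"wz":-0.147}
    - {"wz":-0.147}
    - {"wz":-0.143}
    - {"gripper":8.5}

```text
invalid input at $.increments[0]: expected keys x, y, z, wx, wy, wz, gripper
```

```bash
cat >> h.py <<'E'
def delta(x,y,z):
    "cm in tool axes to put TCP at x,y,z"
    s=env.observe();R=np.array(s['tool_rot']);p=np.array(s['position'])
    print('t',s['time_s'],'p',p.round(4),'ang',np.degrees(np.arctan2(R[1,0],R[0,0])).round(2),'tilt',np.degrees(np.arccos(-R[2,2])).round(2),'F',np.round(s['ft_force'],1),'w',s['grip_width'])
    print('delta cm',(R.T@(np.array([x,y,z])-p)*100).round(2))
E
python3 -c "
from h import *
delta(.467,-.331,.405)"
```

```text
t 0.1 p [ 0.1301 -0.5344  0.4042] ang -76.32 tilt 0.08 F [-0.4  0.3 -0.4] w 0.08525740897850462
delta cm [-11.79 -37.55  -0.06]
```

Request:
step_arm:
  increments:
    - {"x":0,"y":0,"z":0,"wx":0,"wy":0,"wz":-0.147,"gripper":8.5}
    - {"x":0,"y":0,"z":0,"wx":0,"wy":0,"wz":-0.147,"gripper":8.5}
    - {"x":0,"y":0,"z":0,"wx":0,"wy":0,"wz":-0.147,"gripper":8.5}
    - {"x":0,"y":0,"z":0,"wx":0,"wy":0,"wz":-0.147,"gripper":8.5}
    - {"x":0,"y":0,"z":0,"wx":0,"wy":0,"wz":-0.147,"gripper":8.5}
    - {"x":0,"y":0,"z":0,"wx":0,"wy":0,"wz":-0.147,"gripper":8.5}
    - {"x":0,"y":0,"z":0,"wx":0,"wy":0,"wz":-0.147,"gripper":8.5}
    - {"x":0,"y":0,"z":0,"wx":0,"wy":0,"wz":-0.147,"gripper":8.5}
    - {"x":0,"y":0,"z":0,"wx":0,"wy":0,"wz":-0.147,"gripper":8.5}
    - {"x":0,"y":0,"z":0,"wx":0,"wy":0,"wz":-0.147,"gripper":8.5}
    - {"x":0,"y":0,"z":0,"wx":0,"wy":0,"wz":-0.143,"gripper":8.5}
    - {"x":0,"y":0,"z":0,"wx":0,"wy":0,"wz":0,"gripper":8.5}
  newtons: 60

```text
time_s: 1.3
position: [0.1301, -0.5344, 0.4044]
tool_rot: [[0.96, 0.279, -0.0], [0.279, -0.96, 0.001], [0.0, -0.001, -1.0]]
ft_force: [-0.7, -0.2, 0.2]
grip_width: 0.0846
```

```bash
python3 -c "
from h import *
delta(.467,-.331,.405)"
```

```text
t 1.3 p [ 0.1301 -0.5344  0.4044] ang 16.17 tilt 0.04 F [-0.7 -0.2  0.2] w 0.0846131559025118
delta cm [ 38.02 -10.15  -0.05]
```

Request:
step_arm:
  increments:
    - {"x":3.8,"y":-1.0,"z":0,"wx":0,"wy":0,"wz":0,"gripper":8.5}
    - {"x":3.8,"y":-1.0,"z":0,"wx":0,"wy":0,"wz":0,"gripper":8.5}
    - {"x":3.8,"y":-1.0,"z":0,"wx":0,"wy":0,"wz":0,"gripper":8.5}
    - {"x":3.8,"y":-1.0,"z":0,"wx":0,"wy":0,"wz":0,"gripper":8.5}
    - {"x":3.8,"y":-1.0,"z":0,"wx":0,"wy":0,"wz":0,"gripper":8.5}
    - {"x":3.8,"y":-1.0,"z":0,"wx":0,"wy":0,"wz":0,"gripper":8.5}
    - {"x":3.8,"y":-1.0,"z":0,"wx":0,"wy":0,"wz":0,"gripper":8.5}
    - {"x":3.8,"y":-1.0,"z":0,"wx":0,"wy":0,"wz":0,"gripper":8.5}
    - {"x":3.8,"y":-1.0,"z":0,"wx":0,"wy":0,"wz":0,"gripper":8.5}
    - {"x":3.8,"y":-1.1,"z":0,"wx":0,"wy":0,"wz":0,"gripper":8.5}
    - {"x":0,"y":0,"z":0,"wx":0,"wy":0,"wz":0,"gripper":8.5}
    - {"x":0,"y":0,"z":0,"wx":0,"wy":0,"wz":0,"gripper":8.5}

```text
time_s: 2.5
position: [0.4675, -0.3316, 0.4043]
tool_rot: [[0.961, 0.276, -0.001], [0.276, -0.961, 0.0], [-0.001, -0.001, -1.0]]
ft_force: [0.3, -0.2, 0.6]
grip_width: 0.0853
```

```bash
python3 -c "
from h import *
delta(.467,-.331,.308)
d=snap('wrist','w1')
R=cv2.Rodrigues(d['rvec'])[0];print(-R.T@d['tvec'].ravel(),R,d['camera_matrix'])
"
```

```text
t 2.5 p [ 0.4675 -0.3316  0.4043] ang 16.02 tilt 0.05 F [ 0.3 -0.2  0.6] w 0.08530839205201174
delta cm [-0.03 -0.06  9.63]
[ 0.44474958 -0.25221598  0.37302704] [[ 0.9612731   0.27559516 -0.00115585]
 [ 0.26178107 -0.91176239  0.31648066]
 [ 0.08616668 -0.30452693 -0.94859826]] [[325.1922621    0.         275.6260664 ]
 [  0.         325.1922621  207.25025193]
 [  0.           0.           1.        ]]
```

View pics/w1.png

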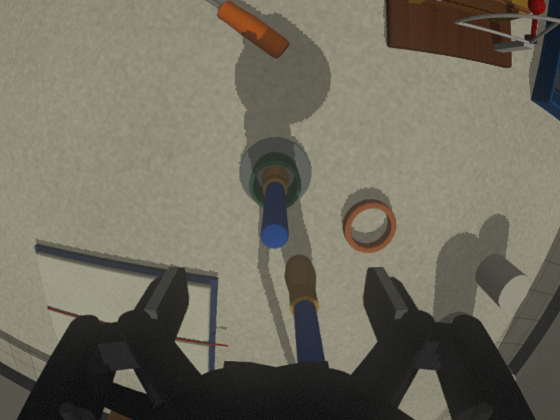

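```bash
cat >> h.py <<'E'
def fonz(d,px,z):
    K=d['camera_matrix'];R=cv2.Rodrigues(d['rvec'])[0];c=-R.T@d['tvec'].ravel()
    u=(np.array(px)-K[:2,2])/K[0,0];r=np.hypot(*u)
    v=R.T@np.r_[u/r*np.sin(r),np.cos(r)]; return (c+v*(z-c[2])/v[2]).round(4)
E
python3 -c "
from h import *
d=load('w1')
print('top',fonz(d,(274.5,236),.188),'foot',fonz(d,(275.5,173),.008),'rim',fonz(d,(275,180),.065))
for z in (.02,.06):print('bigbase',fonz(d,(300,272),z))
for z in (.1,.2,.25):print('big312,360',fonz(d,(312,360),z))
"
```

```text
top [ 0.4661 -0.3299  0.188 ] foot [ 0.4664 -0.3296  0.008 ] rim [ 0.4644 -0.3244  0.065 ]
bigbase [ 0.5294 -0.4389  0.02  ]
bigbase [ 0.5198 -0.4178  0.06  ]
big312,360 [ 0.5614 -0.5075  0.1   ]
big312,360 [ 0.5187 -0.414   0.2   ]
big312,360 [ 0.4973 -0.3672  0.25  ]
```

The wrist picture shows the brush end at (275,236), the holder foot at (275,173), and the big brush 12 cm off at (300,272). All of this agrees with the other two views. I'll descend and grip.

Request:
step_arm:
  increments:
    - {"x":-0.1,"y":-0.2,"z":1,"wx":0,"wy":0,"wz":0,"gripper":8.5}
    - {"x":0,"y":0,"z":2,"wx":0,"wy":0,"wz":0,"gripper":8.5}
    - {"x":0,"y":0,"z":2,"wx":0,"wy":0,"wz":0,"gripper":8.5}
    - {"x":0,"y":0,"z":2,"wx":0,"wy":0,"wz":0,"gripper":8.5}
    - {"x":0,"y":0,"z":2,"wx":0,"wy":0,"wz":0,"gripper":8.5}
    - {"x":0,"y":0,"z":0.7,"wx":0,"wy":0,"wz":0,"gripper":8.5}
    - {"x":0,"y":0,"z":0,"wx":0,"wy":0,"wz":0,"gripper":4}
    - {"x":0,"y":0,"z":0,"wx":0,"wy":0,"wz":0,"gripper":3}
    - {"x":0,"y":0,"z":0,"wx":0,"wy":0,"wz":0,"gripper":2.2}
    - {"x":0,"y":0,"z":0,"wx":0,"wy":0,"wz":0,"gripper":1}
    - {"x":0,"y":0,"z":0,"wx":0,"wy":0,"wz":0,"gripper":0}
    - {"x":0,"y":0,"z":0,"wx":0,"wy":0,"wz":0,"gripper":0}
    - {"x":0,"y":0,"z":0,"wx":0,"wy":0,"wz":0,"gripper":0}
    - {"x":0,"y":0,"z":0,"wx":0,"wy":0,"wz":0,"gripper":0}
    - {"x":0,"y":0,"z":0,"wx":0,"wy":0,"wz":0,"gripper":0}
    - {"x":0,"y":0,"z":0,"wx":0,"wy":0,"wz":0,"gripper":0}
  newtons: 60

```text
time_s: 4.15
position: [0.4658, -0.3303, 0.3085]
tool_rot: [[0.961, 0.277, 0.001], [0.277, -0.961, -0.001], [0.001, 0.001, -1.0]]
ft_force: [-0.2, -0.2, 6.1]
grip_width: 0.0167
```

```bash
python3 -c "
from h import *
delta(.466,-.33,.308)"
```

```text
t 4.15 p [ 0.4658 -0.3303  0.3085] ang 16.11 tilt 0.09 F [-0.2 -0.2  6.1] w 0.016724818212811774
delta cm [ 0.03 -0.03  0.05]
```

Request:
step_arm:
  increments:
    - {"x":0,"y":0,"z":-1,"wx":0,"wy":0,"wz":0,"gripper":0}
    - {"x":0,"y":0,"z":-2,"wx":0,"wy":0,"wz":0,"gripper":0}
    - {"x":0,"y":0,"z":-2.5,"wx":0,"wy":0,"wz":0,"gripper":0}
    - {"x":0,"y":0,"z":-2.5,"wx":0,"wy":0,"wz":0,"gripper":0}
    - {"x":0,"y":0,"z":-2.5,"wx":0,"wy":0,"wz":0,"gripper":0}
    - {"x":0,"y":0,"z":-2.5,"wx":0,"wy":0,"wz":0,"gripper":0}
    - {"x":0,"y":0,"z":-1.5,"wx":0,"wy":0,"wz":0,"gripper":0}
    - {"x":0,"y":0,"z":0,"wx":0,"wy":0,"wz":0,"gripper":0}
    - {"x":0,"y":0,"z":0,"wx":0,"wy":0,"wz":0,"gripper":0}

```text
time_s: 5.05
position: [0.4656, -0.3302, 0.4522]
tool_rot: [[0.961, 0.277, -0.001], [0.277, -0.961, 0.001], [-0.0, -0.001, -1.0]]
ft_force: [0.5, -0.1, -1.1]
grip_width: 0.0167
```

```bash
python3 -c "
from h import *
delta(.485,.10,.455);delta(.56,.1346,.455)
R=np.array(env.observe()['tool_rot']);print(R.T@np.array([.075,.035,0]))
a=snap('scene','s2');b=snap('wrist','w2')
p=[[.466,-.33,z] for z in(.155,.340)];print(proj(a,p))
i=a['color'][30:230,80:230];j=b['color'][:,140:420]
cv2.imwrite('pics/c4.png',np.hstack([cv2.resize(i,(420,560)),cv2.resize(j,(373,560))]))"
```

```text
t 5.05 p [ 0.4656 -0.3302  0.4522] ang 16.1 tilt 0.05 F [ 0.5 -0.1 -1.1] w 0.01670189697474584
delta cm [ 13.8  -40.79  -0.25]
t 5.05 p [ 0.4656 -0.3302  0.4522] ang 16.1 tilt 0.05 F [ 0.5 -0.1 -1.1] w 0.01670189697474584
delta cm [ 21.96 -42.04  -0.25]
[ 8.17646564e-02 -1.28273377e-02 -1.90872646e-05]
[[176.26769283 130.37337387]
 [159.53276503  59.32378122]]
```

View pics/c4.png

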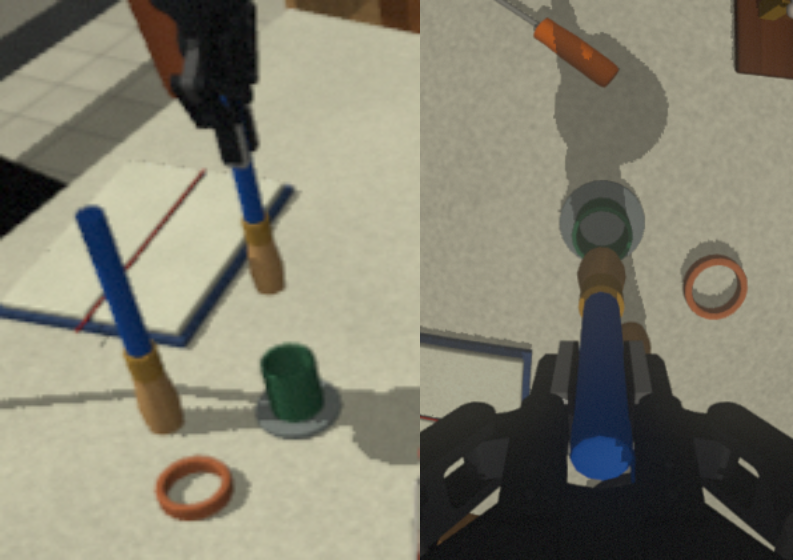

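The brush is held straight, with bristles at (270,290) in the left crop, and the holder is empty. Carrying it to the well round the front of the casket.

Request:
step_arm:
  increments:
    - {"x":0.7,"y":-2.04,"z":0,"wx":0,"wy":0,"wz":0,"gripper":0}
    - {"x":1.15,"y":-3.4,"z":0,"wx":0,"wy":0,"wz":0,"gripper":0}
    - {"x":1.15,"y":-3.4,"z":0,"wx":0,"wy":0,"wz":0,"gripper":0}
    - {"x":1.15,"y":-3.4,"z":0,"wx":0,"wy":0,"wz":0,"gripper":0}
    - {"x":1.15,"y":-3.4,"z":0,"wx":0,"wy":0,"wz":0,"gripper":0}
    - {"x":1.15,"y":-3.4,"z":0,"wx":0,"wy":0,"wz":0,"gripper":0}
    - {"x":1.15,"y":-3.4,"z":0,"wx":0,"wy":0,"wz":0,"gripper":0}
    - {"x":1.15,"y":-3.4,"z":0,"wx":0,"wy":0,"wz":0,"gripper":0}
    - {"x":1.15,"y":-3.4,"z":0,"wx":0,"wy":0,"wz":0,"gripper":0}
    - {"x":1.15,"y":-3.4,"z":0,"wx":0,"wy":0,"wz":0,"gripper":0}
    - {"x":1.15,"y":-3.4,"z":0,"wx":0,"wy":0,"wz":0,"gripper":0}
    - {"x":1.15,"y":-3.4,"z":0,"wx":0,"wy":0,"wz":0,"gripper":0}
    - {"x":0.7,"y":-1.4,"z":0,"wx":0,"wy":0,"wz":0,"gripper":0}
    - {"x":2,"y":-0.3,"z":0,"wx":0,"wy":0,"wz":0,"gripper":0}
    - {"x":2,"y":-0.3,"z":0,"wx":0,"wy":0,"wz":0,"gripper":0}
    - {"x":2,"y":-0.3,"z":0,"wx":0,"wy":0,"wz":0,"gripper":0}
    - {"x":1.5,"y":-0.3,"z":0,"wx":0,"wy":0,"wz":0,"gripper":0}
    - {"x":0.5,"y":0,"z":0,"wx":0,"wy":0,"wz":0,"gripper":0}
    - {"x":0,"y":0,"z":0,"wx":0,"wy":0,"wz":0,"gripper":0}
    - {"x":0,"y":0,"z":0,"wx":0,"wy":0,"wz":0,"gripper":0}

```text
time_s: 7.15
position: [0.5605, 0.1345, 0.4524]
tool_rot: [[0.961, 0.277, -0.001], [0.277, -0.961, -0.0], [-0.001, -0.0, -1.0]]
ft_force: [-0.2, -0.7, -1.2]
grip_width: 0.0163
```

```bash
python3 -c "
from h import *
delta(.56,.1346,.455)
a=snap('scene','s3');b=snap('wrist','w3')
i=a['color'][100:300,200:400];j=b['color'][:,140:420]
cv2.imwrite('pics/c5.png',np.hstack([cv2.resize(i,(420,420)),cv2.resize(j,(280,420))]))"
```

```text
t 7.15 p [0.5605 0.1345 0.4524] ang 16.09 tilt 0.05 F [-0.2 -0.7 -1.2] w 0.016254675374886753
delta cm [-0.05 -0.02 -0.26]
```

View pics/c5.png

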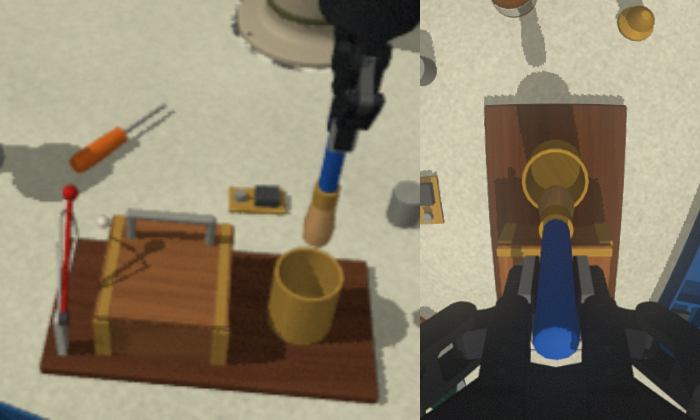

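The brush hangs centred over the well in both views. Going down.

Request:
step_arm:
  increments:
    - {"x":0,"y":0,"z":1,"wx":0,"wy":0,"wz":0,"gripper":0}
    - {"x":0,"y":0,"z":1.5,"wx":0,"wy":0,"wz":0,"gripper":0}
    - {"x":0,"y":0,"z":1.5,"wx":0,"wy":0,"wz":0,"gripper":0}
    - {"x":0,"y":0,"z":1.5,"wx":0,"wy":0,"wz":0,"gripper":0}
    - {"x":0,"y":0,"z":1.5,"wx":0,"wy":0,"wz":0,"gripper":0}
    - {"x":0,"y":0,"z":1.5,"wx":0,"wy":0,"wz":0,"gripper":0}
    - {"x":0,"y":0,"z":1.5,"wx":0,"wy":0,"wz":0,"gripper":0}
    - {"x":0,"y":0,"z":1,"wx":0,"wy":0,"wz":0,"gripper":0}
    - {"x":0,"y":0,"z":0.7,"wx":0,"wy":0,"wz":0,"gripper":0}
    - {"x":0,"y":0,"z":0.7,"wx":0,"wy":0,"wz":0,"gripper":0}
    - {"x":0,"y":0,"z":0.4,"wx":0,"wy":0,"wz":0,"gripper":0}
    - {"x":0,"y":0,"z":0,"wx":0,"wy":0,"wz":0,"gripper":0}
    - {"x":0,"y":0,"z":0,"wx":0,"wy":0,"wz":0,"gripper":0}
    - {"x":0,"y":0,"z":0,"wx":0,"wy":0,"wz":0,"gripper":0}

```text
time_s: 8.65
position: [0.561, 0.1348, 0.3252]
tool_rot: [[0.961, 0.277, 0.001], [0.277, -0.961, 0.0], [0.001, 0.0, -1.0]]
ft_force: [-0.4, -0.1, -1.1]
grip_width: 0.0166
```

Request:
step_arm:
  increments:
    - {"x":0,"y":0,"z":0.2,"wx":0,"wy":0,"wz":0,"gripper":0}
    - {"x":0,"y":0,"z":0.2,"wx":0,"wy":0,"wz":0,"gripper":0}
    - {"x":0,"y":0,"z":0,"wx":0,"wy":0,"wz":0,"gripper":0}
    - {"x":0,"y":0,"z":0,"wx":0,"wy":0,"wz":0,"gripper":0}

```text
time_s: 9.05
position: [0.561, 0.1348, 0.3215]
tool_rot: [[0.961, 0.277, 0.001], [0.277, -0.961, 0.0], [0.001, 0.0, -1.0]]
ft_force: [-0.3, 1.2, 5.5]
grip_width: 0.0164
```

On the floor: the force has turned to +5.5 N up. Drawing up 6 cm, then down again.

Request:
step_arm:
  increments:
    - {"x":0,"y":0,"z":-1,"wx":0,"wy":0,"wz":0,"gripper":0}
    - {"x":0,"y":0,"z":-1.5,"wx":0,"wy":0,"wz":0,"gripper":0}
    - {"x":0,"y":0,"z":-1.5,"wx":0,"wy":0,"wz":0,"gripper":0}
    - {"x":0,"y":0,"z":-1.5,"wx":0,"wy":0,"wz":0,"gripper":0}
    - {"x":0,"y":0,"z":-0.5,"wx":0,"wy":0,"wz":0,"gripper":0}
    - {"x":0,"y":0,"z":0,"wx":0,"wy":0,"wz":0,"gripper":0}
    - {"x":0,"y":0,"z":0,"wx":0,"wy":0,"wz":0,"gripper":0}
    - {"x":0,"y":0,"z":0,"wx":0,"wy":0,"wz":0,"gripper":0}

```text
time_s: 9.85
position: [0.5609, 0.1347, 0.3799]
tool_rot: [[0.961, 0.277, -0.002], [0.277, -0.961, -0.0], [-0.002, -0.0, -1.0]]
ft_force: [0.3, 0.8, -1.1]
grip_width: 0.0165
```

Request:
step_arm:
  increments:
    - {"x":0,"y":0,"z":1,"wx":0,"wy":0,"wz":0,"gripper":0}
    - {"x":0,"y":0,"z":1.5,"wx":0,"wy":0,"wz":0,"gripper":0}
    - {"x":0,"y":0,"z":1.5,"wx":0,"wy":0,"wz":0,"gripper":0}
    - {"x":0,"y":0,"z":1.2,"wx":0,"wy":0,"wz":0,"gripper":0}
    - {"x":0,"y":0,"z":0.6,"wx":0,"wy":0,"wz":0,"gripper":0}
    - {"x":0,"y":0,"z":0.2,"wx":0,"wy":0,"wz":0,"gripper":0}
    - {"x":0,"y":0,"z":0,"wx":0,"wy":0,"wz":0,"gripper":0}
    - {"x":0,"y":0,"z":0,"wx":0,"wy":0,"wz":0,"gripper":0}
    - {"x":0,"y":0,"z":0,"wx":0,"wy":0,"wz":0,"gripper":0}

```text
time_s: 10.75
position: [0.5608, 0.1348, 0.3214]
tool_rot: [[0.961, 0.277, 0.001], [0.277, -0.961, -0.0], [0.0, 0.0, -1.0]]
ft_force: [-2.4, -0.5, 5.1]
grip_width: 0.0163
```

Second push reached the floor too (5.1 N). Now lift out and carry it back by the same route.

Request:
step_arm:
  increments:
    - {"x":0,"y":0,"z":-1,"wx":0,"wy":0,"wz":0,"gripper":0}
    - {"x":0,"y":0,"z":-2,"wx":0,"wy":0,"wz":0,"gripper":0}
    - {"x":0,"y":0,"z":-2.5,"wx":0,"wy":0,"wz":0,"gripper":0}
    - {"x":0,"y":0,"z":-2.5,"wx":0,"wy":0,"wz":0,"gripper":0}
    - {"x":0,"y":0,"z":-2.5,"wx":0,"wy":0,"wz":0,"gripper":0}
    - {"x":0,"y":0,"z":-2,"wx":0,"wy":0,"wz":0,"gripper":0}
    - {"x":0,"y":0,"z":-0.8,"wx":0,"wy":0,"wz":0,"gripper":0}
    - {"x":-2,"y":0.3,"z":0,"wx":0,"wy":0,"wz":0,"gripper":0}
    - {"x":-2,"y":0.3,"z":0,"wx":0,"wy":0,"wz":0,"gripper":0}
    - {"x":-2,"y":0.3,"z":0,"wx":0,"wy":0,"wz":0,"gripper":0}
    - {"x":-2,"y":0.3,"z":0,"wx":0,"wy":0,"wz":0,"gripper":0}
    - {"x":0,"y":0,"z":0,"wx":0,"wy":0,"wz":0,"gripper":0}
    - {"x":0,"y":0,"z":0,"wx":0,"wy":0,"wz":0,"gripper":0}

```text
time_s: 12.05
position: [0.4875, 0.101, 0.4537]
tool_rot: [[0.961, 0.277, 0.0], [0.277, -0.961, 0.0], [0.0, -0.0, -1.0]]
ft_force: [1.6, 0.3, -1.1]
grip_width: 0.0167
```

Request:
step_arm:
  increments:
    - {"x":-0.7,"y":2.04,"z":0,"wx":0,"wy":0,"wz":0,"gripper":0}
    - {"x":-1.15,"y":3.4,"z":0,"wx":0,"wy":0,"wz":0,"gripper":0}
    - {"x":-1.15,"y":3.4,"z":0,"wx":0,"wy":0,"wz":0,"gripper":0}
    - {"x":-1.15,"y":3.4,"z":0,"wx":0,"wy":0,"wz":0,"gripper":0}
    - {"x":-1.15,"y":3.4,"z":0,"wx":0,"wy":0,"wz":0,"gripper":0}
    - {"x":-1.15,"y":3.4,"z":0,"wx":0,"wy":0,"wz":0,"gripper":0}
    - {"x":-1.15,"y":3.4,"z":0,"wx":0,"wy":0,"wz":0,"gripper":0}
    - {"x":-1.15,"y":3.4,"z":0,"wx":0,"wy":0,"wz":0,"gripper":0}
    - {"x":-1.15,"y":3.4,"z":0,"wx":0,"wy":0,"wz":0,"gripper":0}
    - {"x":-1.15,"y":3.4,"z":0,"wx":0,"wy":0,"wz":0,"gripper":0}
    - {"x":-1.15,"y":3.4,"z":0,"wx":0,"wy":0,"wz":0,"gripper":0}
    - {"x":-1.15,"y":3.4,"z":0,"wx":0,"wy":0,"wz":0,"gripper":0}
    - {"x":-0.7,"y":1.4,"z":0,"wx":0,"wy":0,"wz":0,"gripper":0}
    - {"x":0,"y":0,"z":0,"wx":0,"wy":0,"wz":0,"gripper":0}
    - {"x":0,"y":0,"z":0,"wx":0,"wy":0,"wz":0,"gripper":0}
    - {"x":0,"y":0,"z":0,"wx":0,"wy":0,"wz":0,"gripper":0}

```text
time_s: 13.65
position: [0.4661, -0.3291, 0.4539]
tool_rot: [[0.96, 0.279, 0.0], [0.279, -0.96, 0.0], [0.0, -0.0, -1.0]]
ft_force: [0.1, 0.1, -1.3]
grip_width: 0.0164
```

```bash
python3 -c "
from h import *
delta(.466,-.33,.452)
a=snap('scene','s4');b=snap('wrist','w4')
i=a['color'][30:230,80:280];j=b['color'][:,140:420]
cv2.imwrite('pics/c6.png',np.hstack([cv2.resize(i,(420,420)),cv2.resize(j,(280,420))]))"
```

```text
t 13.65 p [ 0.4661 -0.3291  0.4539] ang 16.18 tilt 0.02 F [ 0.1  0.1 -1.3] w 0.016371105691947996
delta cm [-0.03  0.08  0.19]
```

View pics/c6.png

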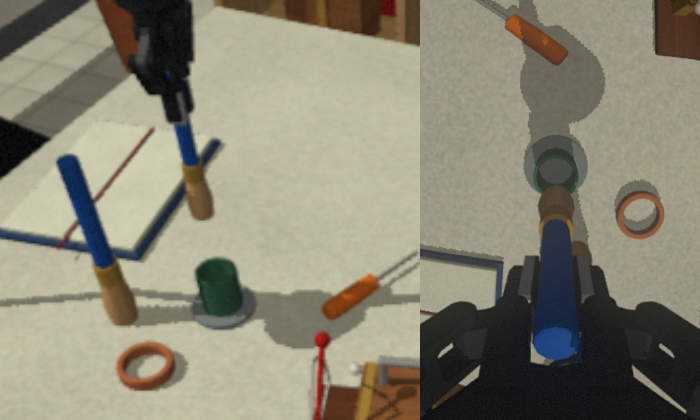

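The brush is straight and lined up over the holder (sleeve at (555,170)). Lowering it.

Request:
step_arm:
  increments:
    - {"x":0,"y":0.1,"z":1,"wx":0,"wy":0,"wz":0,"gripper":0}
    - {"x":0,"y":0,"z":1.5,"wx":0,"wy":0,"wz":0,"gripper":0}
    - {"x":0,"y":0,"z":2,"wx":0,"wy":0,"wz":0,"gripper":0}
    - {"x":0,"y":0,"z":2,"wx":0,"wy":0,"wz":0,"gripper":0}
    - {"x":0,"y":0,"z":1.5,"wx":0,"wy":0,"wz":0,"gripper":0}
    - {"x":0,"y":0,"z":1.5,"wx":0,"wy":0,"wz":0,"gripper":0}
    - {"x":0,"y":0,"z":1.5,"wx":0,"wy":0,"wz":0,"gripper":0}
    - {"x":0,"y":0,"z":1.5,"wx":0,"wy":0,"wz":0,"gripper":0}
    - {"x":0,"y":0,"z":1,"wx":0,"wy":0,"wz":0,"gripper":0}
    - {"x":0,"y":0,"z":0.6,"wx":0,"wy":0,"wz":0,"gripper":0}
    - {"x":0,"y":0,"z":0.3,"wx":0,"wy":0,"wz":0,"gripper":0}
    - {"x":0,"y":0,"z":0.1,"wx":0,"wy":0,"wz":0,"gripper":0}
    - {"x":0,"y":0,"z":0,"wx":0,"wy":0,"wz":0,"gripper":0}
    - {"x":0,"y":0,"z":0,"wx":0,"wy":0,"wz":0,"gripper":0}
    - {"x":0,"y":0,"z":0,"wx":0,"wy":0,"wz":0,"gripper":0}

```text
time_s: 15.25
position: [0.4659, -0.3313, 0.3091]
tool_rot: [[0.961, 0.277, 0.0], [0.277, -0.961, -0.0], [0.0, 0.001, -1.0]]
ft_force: [0.4, -0.4, -1.4]
grip_width: 0.0165
```

Request:
step_arm:
  increments:
    - {"x":0,"y":0,"z":0.1,"wx":0,"wy":0,"wz":0,"gripper":0}
    - {"x":0,"y":0,"z":0,"wx":0,"wy":0,"wz":0,"gripper":0}
    - {"x":0,"y":0,"z":0,"wx":0,"wy":0,"wz":0,"gripper":2.2}
    - {"x":0,"y":0,"z":0,"wx":0,"wy":0,"wz":0,"gripper":3}
    - {"x":0,"y":0,"z":0,"wx":0,"wy":0,"wz":0,"gripper":4}
    - {"x":0,"y":0,"z":0,"wx":0,"wy":0,"wz":0,"gripper":6}
    - {"x":0,"y":0,"z":0,"wx":0,"wy":0,"wz":0,"gripper":7}
    - {"x":0,"y":0,"z":0,"wx":0,"wy":0,"wz":0,"gripper":7}
    - {"x":0,"y":0,"z":-1,"wx":0,"wy":0,"wz":0,"gripper":7}
    - {"x":0,"y":0,"z":-2,"wx":0,"wy":0,"wz":0,"gripper":7}
    - {"x":0,"y":0,"z":-2.5,"wx":0,"wy":0,"wz":0,"gripper":7}
    - {"x":0,"y":0,"z":-2.5,"wx":0,"wy":0,"wz":0,"gripper":7}
    - {"x":0,"y":0,"z":-2.5,"wx":0,"wy":0,"wz":0,"gripper":7}
    - {"x":0,"y":0,"z":0,"wx":0,"wy":0,"wz":0,"gripper":7}
    - {"x":0,"y":0,"z":0,"wx":0,"wy":0,"wz":0,"gripper":7}

```text
time_s: 16.75
position: [0.4658, -0.3311, 0.4132]
tool_rot: [[0.961, 0.277, 0.001], [0.277, -0.961, -0.001], [0.0, 0.001, -1.0]]
ft_force: [-0.4, 0.1, -0.1]
grip_width: 0.07
```

```bash
python3 -c "
from h import *
delta(.562,-.016,.42)
a=snap('scene','s5');b=snap('wrist','w5')
print(proj(a,[.466,-.33,.188]))
i=a['color'][60:260,100:300];j=b['color'][:,140:420]
cv2.imwrite('pics/c7.png',np.hstack([cv2.resize(i,(420,420)),cv2.resize(j,(280,420))]))"
```

```text
t 16.75 p [ 0.4658 -0.3311  0.4132] ang 16.1 tilt 0.06 F [-0.4  0.1 -0.1] w 0.07001774093210457
delta cm [ 17.98 -27.61  -0.69]
[[173.65026312 119.26084823]]
```

View pics/c7.png

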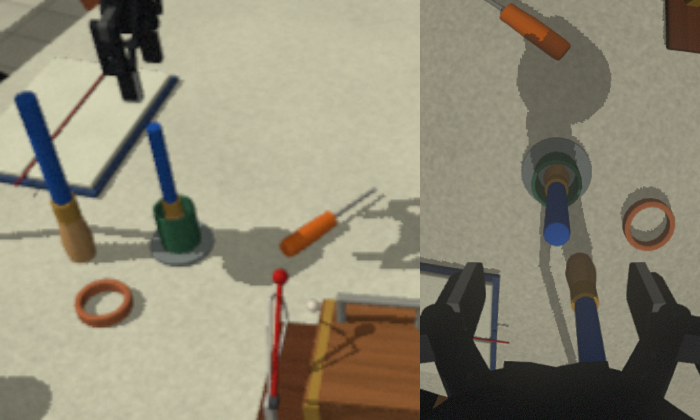

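The brush stands upright and free in its holder (end at (555,235) in the wrist crop, centred on the sleeve). Moving over the lid handle at 24 cm tip height, which clears the red bead.

Request:
step_arm:
  increments:
    - {"x":1,"y":-1.5,"z":-0.7,"wx":0,"wy":0,"wz":0,"gripper":7}
    - {"x":2,"y":-3.1,"z":0,"wx":0,"wy":0,"wz":0,"gripper":7}
    - {"x":2,"y":-3.1,"z":0,"wx":0,"wy":0,"wz":0,"gripper":7}
    - {"x":2,"y":-3.1,"z":0,"wx":0,"wy":0,"wz":0,"gripper":7}
    - {"x":2,"y":-3.1,"z":0,"wx":0,"wy":0,"wz":0,"gripper":7}
    - {"x":2,"y":-3.1,"z":0,"wx":0,"wy":0,"wz":0,"gripper":7}
    - {"x":2,"y":-3.1,"z":0,"wx":0,"wy":0,"wz":0,"gripper":7}
    - {"x":2,"y":-3.1,"z":0,"wx":0,"wy":0,"wz":0,"gripper":7}
    - {"x":2,"y":-3.1,"z":0,"wx":0,"wy":0,"wz":0,"gripper":7}
    - {"x":1,"y":-1.3,"z":0,"wx":0,"wy":0,"wz":0,"gripper":7}
    - {"x":0,"y":0,"z":0,"wx":0,"wy":0,"wz":0,"gripper":7}
    - {"x":0,"y":0,"z":0,"wx":0,"wy":0,"wz":0,"gripper":7}

```text
time_s: 18.05
position: [0.5622, -0.0163, 0.4195]
tool_rot: [[0.961, 0.278, -0.001], [0.278, -0.961, -0.0], [-0.001, 0.0, -1.0]]
ft_force: [0.0, 0.3, -0.2]
grip_width: 0.07
```

```bash
python3 -c "
from h import *
delta(.562,-.016,.274)
b=snap('wrist','w6')
cv2.imwrite('pics/c8.png',cv2.resize(b['color'],(784,588)))"
```

```text
t 18.05 p [ 0.5622 -0.0163  0.4195] ang 16.12 tilt 0.04 F [ 0.   0.3 -0.2] w 0.0699803194459535
delta cm [-0.   -0.04 14.55]
```

View pics/c8.png

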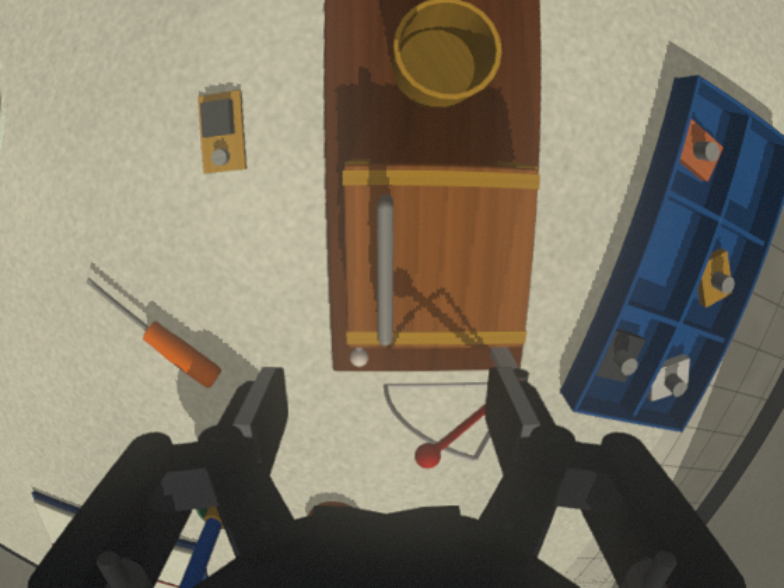

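The handle bar runs from (385,203) to (386,340), square to the jaws; the beads are at (359,357) and (428,456). Checking positions and the mark angle.

```bash
cat > m.py <<'E'
from h import *
d=load('w6');k=lambda u,v:((u+.5)/1.4-.5,(v+.5)/1.4-.5)
A,B=fonz(d,k(385,201),.122),fonz(d,k(386,342),.122);print(A,B,(A+B)/2)
print('white',fonz(d,k(359,357),.08))
th=np.radians(16.14);ex=np.array([np.cos(th),np.sin(th),0])
hinge=np.array([.6629,.0134,0])
K=d['camera_matrix'];R=cv2.Rodrigues(d['rvec'])[0];c=-R.T@d['tvec'].ravel()
for a in (.6,.7,.75,.8,.85):
    z=.075+.125*np.sin(a)+.005*np.cos(a); x=-.125*np.cos(a)+.005*np.sin(a)
    P=fonz(d,k(428,456),z); print(a,P,'x along',(P-hinge)@ex,'want',x)
E
python3 m.py
python3 -c "
from h import *
delta(.562,-.016,.274)"
```

```text
[0.5478 0.0303 0.122 ] [ 0.5733 -0.0563  0.122 ] [ 0.56055 -0.013    0.122  ]
white [ 0.5626 -0.0929  0.08  ]
0.6 [ 0.6201 -0.1174  0.1497] x along -0.07747353356128084 want -0.10034373949673461
0.7 [ 0.6168 -0.1101  0.1594] x along -0.0786141721571202 want -0.0923841849743726
0.75 [ 0.6153 -0.1067  0.1639] x along -0.0791098999913702 want -0.08805291480911094
0.8 [ 0.6138 -0.1035  0.1682] x along -0.07966122489283067 want -0.08350155821389806
0.85 [ 0.6124 -0.1004  0.1722] x along -0.0801442897961078 want -0.07874149120992131
t 18.1 p [ 0.5622 -0.0169  0.4196] ang 16.06 tilt 0.03 F [-0.3 -1.   0.2] w 0.07039490541089312
delta cm [ 1.000e-02 -9.000e-02  1.456e+01]
```

Request:
step_arm:
  increments:
    - {"x":-0.1,"y":-0.1,"z":1.5,"wx":0,"wy":0,"wz":0,"gripper":7}
    - {"x":0,"y":0,"z":2.5,"wx":0,"wy":0,"wz":0,"gripper":7}
    - {"x":0,"y":0,"z":2.5,"wx":0,"wy":0,"wz":0,"gripper":7}
    - {"x":0,"y":0,"z":2.5,"wx":0,"wy":0,"wz":0,"gripper":7}
    - {"x":0,"y":0,"z":2,"wx":0,"wy":0,"wz":0,"gripper":7}
    - {"x":0,"y":0,"z":2,"wx":0,"wy":0,"wz":0,"gripper":7}
    - {"x":0,"y":0,"z":1.5,"wx":0,"wy":0,"wz":0,"gripper":7}
    - {"x":0,"y":0,"z":0,"wx":0,"wy":0,"wz":0,"gripper":4}
    - {"x":0,"y":0,"z":0,"wx":0,"wy":0,"wz":0,"gripper":2.5}
    - {"x":0,"y":0,"z":0,"wx":0,"wy":0,"wz":0,"gripper":1.5}
    - {"x":0,"y":0,"z":0,"wx":0,"wy":0,"wz":0,"gripper":0}
    - {"x":0,"y":0,"z":0,"wx":0,"wy":0,"wz":0,"gripper":0}
    - {"x":0,"y":0,"z":0,"wx":0,"wy":0,"wz":0,"gripper":0}
    - {"x":0,"y":0,"z":0,"wx":0,"wy":0,"wz":0,"gripper":0}
    - {"x":0,"y":0,"z":0,"wx":0,"wy":0,"wz":0,"gripper":0}
    - {"x":0,"y":0,"z":0,"wx":0,"wy":0,"wz":0,"gripper":0}
  newtons: 70

```text
time_s: 19.7
position: [0.5609, -0.0157, 0.2756]
tool_rot: [[0.961, 0.277, 0.0], [0.277, -0.961, -0.001], [0.0, 0.001, -1.0]]
ft_force: [-3.9, -2.2, 6.6]
grip_width: 0.0076
```

```bash
python3 -c "
from h import *
delta(.562,-.016,.274)
import numpy as np
prev=None
f=lambda a:np.array([-105*np.cos(a)+44*np.sin(a),105*np.sin(a)+44*np.cos(a)])/10
A=np.linspace(0,.84,18)
for a,b in zip(A,A[1:]):print((f(b)-f(a)).round(2),end=' ')
print(f(.84)-f(0))"
```

```text
t 19.7 p [ 0.5609 -0.0157  0.2756] ang 16.1 tilt 0.06 F [-3.9 -2.2  6.6] w 0.007584049221800073
delta cm [0.1  0.06 0.16]
[0.23 0.51] [0.26 0.5 ] [0.28 0.49] [0.3  0.47] [0.33 0.46] [0.35 0.44] [0.37 0.42] [0.39 0.4 ] [0.41 0.39] [0.43 0.36] [0.45 0.34] [0.46 0.32] [0.48 0.3 ] [0.49 0.27] [0.5  0.25] [0.52 0.22] [0.53 0.2 ] [6.76807006 6.35558919]
```

The bar is gripped. Raising it along its arc.

Request:
step_arm:
  increments:
    - {"x":0.23,"y":0,"z":-0.51,"wx":0,"wy":0,"wz":0,"gripper":0}
    - {"x":0.26,"y":0,"z":-0.5,"wx":0,"wy":0,"wz":0,"gripper":0}
    - {"x":0.28,"y":0,"z":-0.49,"wx":0,"wy":0,"wz":0,"gripper":0}
    - {"x":0.3,"y":0,"z":-0.47,"wx":0,"wy":0,"wz":0,"gripper":0}
    - {"x":0.33,"y":0,"z":-0.46,"wx":0,"wy":0,"wz":0,"gripper":0}
    - {"x":0.35,"y":0,"z":-0.44,"wx":0,"wy":0,"wz":0,"gripper":0}
    - {"x":0.37,"y":0,"z":-0.42,"wx":0,"wy":0,"wz":0,"gripper":0}
    - {"x":0.39,"y":0,"z":-0.4,"wx":0,"wy":0,"wz":0,"gripper":0}
    - {"x":0.41,"y":0,"z":-0.39,"wx":0,"wy":0,"wz":0,"gripper":0}
    - {"x":0,"y":0,"z":0,"wx":0,"wy":0,"wz":0,"gripper":0}

```text
time_s: 20.7
position: [0.5878, -0.008, 0.316]
tool_rot: [[0.961, 0.277, -0.007], [0.277, -0.961, -0.002], [-0.008, 0.0, -1.0]]
ft_force: [-15.8, -7.9, 10.2]
grip_width: 0.0074
```

```bash
python3 -c "
from h import *
delta(.562,-.016,.274)"
```

```text
t 20.7 p [ 0.5878 -0.008   0.316 ] ang 16.1 tilt 0.43 F [-15.8  -7.9  10.2] w 0.0074299799051254604
delta cm [-2.67  0.05  4.22]
```

The lid follows. The force is about 19 N radially outward, so my path is a few mm inside the true arc. I'll ease outward by about 3 mm and go on.

Request:
step_arm:
  increments:
    - {"x":-0.1,"y":0,"z":-0.11,"wx":0,"wy":0,"wz":0,"gripper":0}
    - {"x":-0.1,"y":0,"z":-0.11,"wx":0,"wy":0,"wz":0,"gripper":0}
    - {"x":0.43,"y":0,"z":-0.36,"wx":0,"wy":0,"wz":0,"gripper":0}
    - {"x":0.45,"y":0,"z":-0.34,"wx":0,"wy":0,"wz":0,"gripper":0}
    - {"x":0.46,"y":0,"z":-0.32,"wx":0,"wy":0,"wz":0,"gripper":0}
    - {"x":0.48,"y":0,"z":-0.3,"wx":0,"wy":0,"wz":0,"gripper":0}
    - {"x":0,"y":0,"z":0,"wx":0,"wy":0,"wz":0,"gripper":0}

```text
time_s: 21.4
position: [0.6042, -0.0033, 0.3305]
tool_rot: [[0.961, 0.277, -0.005], [0.277, -0.961, -0.001], [-0.005, -0.0, -1.0]]
ft_force: [-7.8, -6.4, -2.0]
grip_width: 0.0074
```

```bash
python3 -c "
from h import *
delta(.5609,-.0157,.2756)"
```

```text
t 21.4 p [ 0.6042 -0.0033  0.3305] ang 16.1 tilt 0.31 F [-7.8 -6.4 -2. ] w 0.007385291251467054
delta cm [-4.48 -0.01  5.51]
```

Request:
step_arm:
  increments:
    - {"x":0.49,"y":0,"z":-0.27,"wx":0,"wy":0,"wz":0,"gripper":0}
    - {"x":0.5,"y":0,"z":-0.25,"wx":0,"wy":0,"wz":0,"gripper":0}
    - {"x":0.52,"y":0,"z":-0.22,"wx":0,"wy":0,"wz":0,"gripper":0}
    - {"x":0.4,"y":0,"z":-0.15,"wx":0,"wy":0,"wz":0,"gripper":0}
    - {"x":0.2,"y":0,"z":-0.07,"wx":0,"wy":0,"wz":0,"gripper":0}
    - {"x":0,"y":0,"z":0,"wx":0,"wy":0,"wz":0,"gripper":0}
    - {"x":0,"y":0,"z":0,"wx":0,"wy":0,"wz":0,"gripper":0}
    - {"x":0,"y":0,"z":0,"wx":0,"wy":0,"wz":0,"gripper":0}

```text
time_s: 22.2
position: [0.6241, 0.0025, 0.3419]
tool_rot: [[0.961, 0.277, -0.003], [0.277, -0.961, -0.002], [-0.003, 0.001, -1.0]]
ft_force: [-12.0, -4.3, 9.1]
grip_width: 0.0074
```

```bash
python3 -c "
from h import *
delta(.5609,-.0157,.2756)
a=snap('scene','s7');b=snap('top','t7')
i=a['color'][160:270,200:320];j=b['color'][155:215,255:320]
k=a['color'][90:200,120:220]
cv2.imwrite('pics/c9.png',np.hstack([cv2.resize(i,None,fx=5,fy=5,interpolation=cv2.INTER_CUBIC),np.vstack([cv2.resize(k,(200,220)),np.zeros((20,200,3),np.uint8),cv2.resize(j,(200,184)),np.zeros((126,200,3),np.uint8)])]))"
```

```text
t 22.2 p [0.6241 0.0025 0.3419] ang 16.08 tilt 0.19 F [-12.   -4.3   9.1] w 0.007405349280967154
delta cm [-6.55 -0.01  6.66]
```

View pics/c9.png

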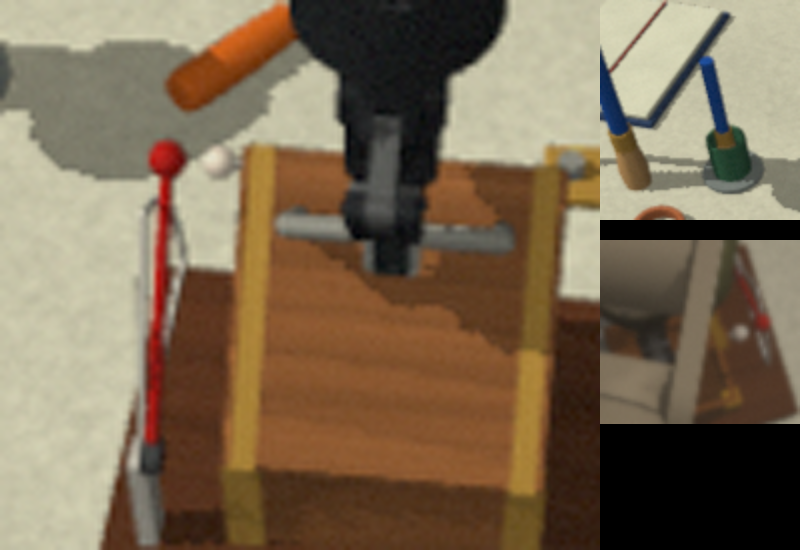

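```bash
python3 - <<'E' | tail -12
import io,contextlib
with contextlib.redirect_stdout(io.StringIO()): from fit import *
s=load('s7');t=load('t7')
def bead(a,y): return W(p,(.065-.125*np.cos(a)+.005*np.sin(a),y,.075+.125*np.sin(a)+.005*np.cos(a)))
for a in (.74,.78,.82,.86,.9):
    print(a,proj(s,bead(a,p[3])).round(2),proj(s,bead(a,p[3]-.021)).round(2),proj(t,bead(a,p[3])).round(2),proj(t,bead(a,p[3]-.021)).round(2))
print('obs s white',c(218,162,200,160,5),'red',c(167,159,200,160,5),'top white',255+140*.325,155+93*.326,'red',255+163*.325,155+82*.326)
for dr in ((6.55,6.63),):
    f=lambda a:np.array([-10.5*np.cos(a)+4.4*np.sin(a)+10.5,10.5*np.sin(a)+4.4*np.cos(a)-4.4])
    A=np.linspace(.6,1,401);print(A[np.argmin([np.linalg.norm(f(a)-dr) for a in A])])
# colour centroid
for n,d,r in(('s',s['color'],(225,182,262,205)),('t',t['color'],(290,165,320,205))):
    x0,y0,x1,y1=r;q=d[y0:y1,x0:x1].astype(int);B,G,R=q[...,0],q[...,1],q[...,2]
    m=(R>110)&(G<60);v,u=np.nonzero(m);print(n,'red',u.mean()+x0 if len(u) else None,v.mean()+y0 if len(v) else None,len(u))
E
```

```text
0.74 [[243.74 191.55]] [[233.75 190.8 ]] [[300.2 187.6]] [[307.62 185.33]]
0.78 [[243.37 191.65]] [[233.32 190.89]] [[299.87 186.14]] [[307.32 183.87]]
0.82 [[242.99 191.84]] [[232.88 191.07]] [[299.52 184.63]] [[306.99 182.35]]
0.86 [[242.6  192.13]] [[232.43 191.36]] [[299.16 183.07]] [[306.64 180.79]]
0.9 [[242.2  192.52]] [[231.97 191.75]] [[298.77 181.48]] [[306.27 179.19]]
obs s white (243.2, 192.0) red (233.0, 191.4) top white 300.5 185.318 red 307.975 181.732
0.83
s red 232.48979591836735 193.89795918367346 49
t red 307.8 181.1 10
```

Run:
```python
from h import *
for f in ('t0','t7'):
    g=load(f)['color'].astype(int)
    x0,y0,x1,y1=(294,176,306,208) if f=='t0' else (295,179,306,192)
    q=g[y0:y1,x0:x1];m=q.min(2)
    print(f); 
    if f=='t7': print(m)
    w=np.clip(m-70,0,None);v,u=np.mgrid[:w.shape[0],:w.shape[1]];print('white',(w*u).sum()/w.sum()+x0,(w*v).sum()/w.sum()+y0)
    q=g[174:190,299:316];r=np.clip(q[...,2]-q[...,1]-60,0,None);
    if f=='t7':print(r)
    r[:, :]=np.where(r>0,r,0);v,u=np.mgrid[:r.shape[0],:r.shape[1]];k=v>=4;print('red',(r*u*k).sum()/(r*k).sum()+299,(r*v*k).sum()/(r*k).sum()+174)
```

```text
t0
white 302.96507352941177 203.36764705882354
red 307.6409090909091 181.08636363636364
t7
[[ 36  34  38  35  38  37  36  38  55  72  51]
 [ 35  36  37  37  36  37  38  37  47  59  45]
 [ 37  38  36  36  38  37  39  37  40  43  36]
 [ 37  35  37  46  57  65  62  50  39  36  33]
 [ 39  38  42  63  92 109 108  83  50  37  37]
 [ 37  41  54  80 108 128 132 114  67  39  46]
 [ 40  52  70  83 106 124 131 115  69  39  58]
 [ 39  49  64  75  91 109 110  92  56  41  55]
 [ 38  42  49  55  68  81  77  59  44  40  48]
 [ 37  39  40  41  47  53  48  42  38  37  43]
 [ 38  35  37  37  38  40  39  38  39  38  41]
 [ 37  39  38  36  37  37  36  37  36  38  39]
 [ 35  36  34  36  36  38  37  38  36  39  37]]
white 300.4279411764706 184.5808823529412
[[ 0  0  0  0  0  0  0  0  0  0  0  0  0  0  0  0  0]
 [ 0  0  0  0  0  0  0  0  0  0  0  0  0  0  0  0  0]
 [ 0  0  0  0  0  0  0  0  0  0  0  0  0  0  0  0  0]
 [ 0  0  0  0  0  0  0  0  0  0  0  0  0  0  0  0  0]
 [ 0  0  0  0  0  0  0  0  0  0  0  0  0  0  0  0  0]
 [ 0  0  0  0  0  0  0  0  0  0  0  0  0  0  0  0  0]
 [ 0  0  0  0  0  0  0  9 24 27  1  0  0  0  0  0  0]
 [ 0  0  0  0  0  0  0  8 27 35 17  0  0  0  0  0  0]
 [ 0  0  0  0  0  0  0  4 19 27 13  0  0  0  0  0  0]
 [ 0  0  0  0  0  0  0  0  1  8  0  0  0  0  0  0  0]
 [ 0  0  0  0  0  0  0  0  0  0  0  0  0  0  0  0  0]
 [ 0  0  0  0  0  0  0  0  0  0  0  0  0  0  0  0  0]
 [ 0  0  0  0  0  0  0  0  0  0  0  0  0  0  0  0  0]
 [ 0  0  0  0  0  0  0  0  0  0  0  0  0  0  0  0  0]
 [ 0  0  0  0  0  0  0  0  0  0  0  0  0  0  0  0  0]
 [ 0  0  0  0  0  0  0  0  0  0  0  0  0  0  0  0  0]]
red 307.6272727272727 181.0909090909091
```

Colour centroids in the top view put the lid at about 0.82 and the mark at about 0.85. I'll raise it by about 0.025 rad and ease the outward radial load slightly.

Request:
step_arm:
  increments:
    - {"x":0.1,"y":0,"z":-0.15,"wx":0,"wy":0,"wz":0,"gripper":0}
    - {"x":0.11,"y":0,"z":-0.14,"wx":0,"wy":0,"wz":0,"gripper":0}
    - {"x":0,"y":0,"z":0,"wx":0,"wy":0,"wz":0,"gripper":0}
    - {"x":0,"y":0,"z":0,"wx":0,"wy":0,"wz":0,"gripper":0}
    - {"x":0,"y":0,"z":0,"wx":0,"wy":0,"wz":0,"gripper":0}
    - {"x":0,"y":0,"z":0,"wx":0,"wy":0,"wz":0,"gripper":0}
    - {"x":0,"y":0,"z":0,"wx":0,"wy":0,"wz":0,"gripper":0}
    - {"x":0,"y":0,"z":0,"wx":0,"wy":0,"wz":0,"gripper":0}

```text
time_s: 23.1
position: [0.6263, 0.003, 0.3427]
tool_rot: [[0.961, 0.277, -0.006], [0.277, -0.961, -0.001], [-0.006, -0.0, -1.0]]
ft_force: [-7.6, -5.6, -2.1]
grip_width: 0.0073
```

Run:
```python
from h import *
for n in '89':
    delta(.5609,-.0157,.2756)
    g=snap('top','t'+n)['color'].astype(int)
    w=np.clip(g[179:192,295:306].min(2)-70,0,None)
    w[:4,7:]=0;v,u=np.mgrid[:w.shape[0],:w.shape[1]];print('white',(w*u).sum()/w.sum()+295,(w*v).sum()/w.sum()+179)
    q=g[174:190,299:316];r=np.clip(q[...,2]-q[...,1]-60,0,None);v,u=np.mgrid[:16,:17];print('red',(r*u).sum()/r.sum()+299,(r*v).sum()/r.sum()+174)
```

```text
t 23.1 p [0.6263 0.003  0.3427] ang 16.08 tilt 0.33 F [-7.6 -5.6 -2.1] w 0.007250279987136948
delta cm [-6.76 -0.01  6.75]
white 300.0902021772939 183.89891135303264
red 307.65909090909093 181.05454545454546
t 23.15 p [0.6262 0.003  0.3427] ang 16.08 tilt 0.33 F [-8.2 -6.3 -2. ] w 0.007178878196615236
delta cm [-6.76 -0.01  6.75]
white 300.0750382848392 183.9111791730475
red 307.6111111111111 181.08333333333334
```

The lid is steady, with the beads level to about 0.015 rad and the spring load carried by the fingers. Handing in.

```bash
python3 -c "
from h import *
print(env.close_job())"
```

```text
the job is handed in; nothing more can be done
None
```

The whole job is done and handed in at about 23 s of the 67 s allowed, with the gripper still holding the lid at the mark. `close_job` gives no verdict, so the results below are from my own checks.

- **Brush:** I took the smaller blue-handled brush from its holder and pushed it to the floor of the well, where contact read +5.5 N. I drew it up about 6 cm and pushed it to the floor again (5.1 N). I then stood it back in the holder and let go. Pictures after release, and again during the lid hold, show it upright and centred.
- **Lid:** It is held by the handle bar at about 0.84–0.85 rad. In the top view the white bead was about 0.015 rad below level with the red one. The kinematic estimate of the lid angle was about 0.85, against a mark of about 0.84–0.85. Both are inside the 0.07 rad tolerance. Two readings 0.05 s apart agreed.
- **Forces:** While raising the lid, my path ran a few millimetres inside its true arc. That gave about 19 N of radial load, which I eased off; the last reading was about 10 N.
- **Red arm and bystanders:** The red bead showed no shift between the first and last top pictures. I saw no sign of the bystanders moving, but I did not measure them at the end.
- **Disagreement:** The scene camera can barely resolve the lid angle at this height, so the final level check rests on the top view and the kinematics.

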